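Reset the rinse-aid dosing unit with the service stylus

TASK

The rinse-aid dosing unit has locked out: take the thin orange-handled stylus out of the small tool bin, put its pin down through the red-ringed hole in the top of the unit, and gently press the recessed red button down through its travel, without pressing the blue-ringed button. Finish while holding: keep the stylus in the gripper with the button held down, and do not let go. Leave the two other tools in the bin, and the mill and spoon beside it where they are.

Things in the scene. Friction and masses are not known exactly. Their poses are not given: they have to be found in the camera images.
- stylus: The orange-handled stylus. Origin: centre of the tip; z runs up to the handle. From the tip: steel shank (a thin pin) of diameter 6 mm to 60 mm, shoulder of diameter 28 to 66 mm, round orange handle of diameter 20 to 130 mm; about 60 g. Starts upright in any one of the bin's compartments, tip 6 mm above the table. Only its shank fits the unit's holes.
- stylus_tip (a point): Centre of the stylus pin's lower end (the stylus origin).
- stylus_grip (a point): Point on the stylus axis 102 mm above the tip, in the middle of the handle's upper part: with the TCP here and the gripper pointing down the fingertips pass over the bin's rim.
- nozzle_key: Tool with a white handle, not needed; stays in the bin. Origin: centre of the tip; z runs up to the handle. From the tip: steel shank of diameter 18 mm to 60 mm, shoulder of diameter 28 to 66 mm, round white handle of diameter 20 to 130 mm; about 60 g. Starts upright in any one of the bin's compartments, tip 6 mm above the table.
- filter_key: Tool with a blue handle, not needed; stays in the bin. Origin: centre of the tip; z runs up to the handle. From the tip: steel shank of diameter 18 mm to 60 mm, shoulder of diameter 28 to 66 mm, round blue handle of diameter 20 to 130 mm; about 60 g. Starts upright in any one of the bin's compartments, tip 6 mm above the table.
- tool_bin: Fixed steel bin, 76 (its x) x 168 (its y) x 76 mm high, origin at the centre of its underside. Three compartments in a row along y, 54 mm apart, the middle one at the origin; floors 66 mm up, each with a 20 mm square hole from which a tool hangs by its shoulder. Handles stand free from 76 to 136 mm above the table, 34 mm between neighbours; along the bin's x both sides of a handle are free.
- doser: Fixed white dosing unit with grey cover, 120 (its x) x 180 (its y) x 80 mm high, origin at the centre of its underside. Display on its -x face, brass barbs on +x. Level cover, 6 mm thick, with two 14 mm holes at y = +45 mm (red ring, reset) and y = -45 mm (blue ring); rounded rings 33 mm outside, 21 inside, 3 high. Under each hole a button, 18 mm wide, its top 22 mm below the cover's upper face.
- reset_port (a point): Centre of the red-ringed hole, level with the cover's upper face (80 mm above the table).
- prime_port (a point): Centre of the blue-ringed hole, level with the cover's upper face.
- reset_button (a joint): Recessed red button, m: 0 up, 0.008 fully down. A spring lifts it: 2 N to start it, 5.2 N at the bottom stop. It counts as pressed beyond 0.005.
- prime_button (a joint): Recessed blue button under the blue ring, the same; to be left alone.
- mug_1: Off-white mug, upside down, 64 x 91 x 50 mm, fixed bystander; origin at the centre of its underside.
- glass_8: Clear drinking glass, upside down, 81 mm wide, 91 mm high, fixed bystander; origin at the centre of its underside.
- spoon_1: Steel spoon lying flat, 195 x 42 x 15 mm, its length along its x, loose bystander; origin at the centre of its underside.
- mill_1: Small table mill with a grey cap, 44 mm wide, 90 mm high, loose bystander; origin at the centre of its underside.
Mind the look-alikes: they are no part of the job. There is more than one size of the stylus; the job needs the middle-sized.

How it is judged:
On the way, in this order (a step that is already met when the one before it is completed fails the run):
1. the stylus is lifted clear of the bin in the gripper (height (world z) of stylus_tip above 0.075 m and contact force between the fingers and stylus above 1.5 N), for 0.1 s.
2. the stylus pin holds the red button down through the red-ringed hole (value of joint reset_button above 0.005 m and horizontal distance between stylus_tip and reset_port below 0.007 m and z of stylus_tip in the frame of reset_port below -0.022 m and contact force between stylus and doser above 1 N and contact force between the fingers and stylus above 1.5 N), for 0.3 s.
At the end, for the whole second after the job is handed in: Gripper holds the stylus within 0.3 rad of upright, tip in the red-ringed hole (within 7 mm of its axis, 22 mm deep), pressing over 1 N; red button down over 5 of 8 mm, blue one under 3 mm; other tools, mill and spoon within 40 mm of their starts; all through the last second (all of step 2 and value of joint prime_button below 0.003 m and angle between stylus's own z axis and vertical below 0.3 rad and distance of each of nozzle_key, filter_key, mill_1, spoon_1 from where it was at the start of the episode below 0.04 m); the arm keeps its last pose, push and grip.
It fails at once if one of the other two tools is moved more than 40 mm (distance of any of nozzle_key, filter_key from where it was at the start of the episode above 0.04 m).
It fails at once if the mill or the spoon is moved more than 40 mm (distance of any of mill_1, spoon_1 from where it was at the start of the episode above 0.04 m).
It fails at once if the blue-ringed button is pressed more than 3 mm (value of joint prime_button above 0.003 m).
It fails at once if the stylus bears on the dosing unit with more than 35 N (contact force between stylus and doser above 35 N).
It also fails if it takes over 45 s, if anything falls off the work surface, if the arm or the gripper's body presses on something with over 40 N, if the wrist force passes 120 N, or if a joint passes its speed limit or range.

ROBOT

A 7-joint arm with a two-finger parallel gripper is mounted at the origin on a cart in front of the work surface, level with it; the furniture and walls round the work are solid. World frame = base frame: x ahead of the robot, y to its left, z up, the work surface at z = 0. Lengths are in m, angles in rad, forces in N, time in s.
With the tool pointing down it reaches from about 0.35 to 0.9 m from the base axis. Payload 19.9 kg.
Tool frame: the origin (TCP) lies between the finger pads, 19 mm behind the fingertips; this is the grasp point; z points along the fingers, y is the line along which they close (so a half turn about z gives the same grasp; the last joint's range is limited). The gripper opens to 94 mm and grips with 3 to 60 N. Pads are 16 mm wide; open, the fingers measure 119 mm over their backs; the gripper's body (75 mm by 177 mm) begins 78 mm behind the grasp point.
Start: joints at [-1.347, 0.417, -0.01, 1.614, 0.005, 1.111, -0.053], TCP at [0.164, 0.603, 0.224] pointing down, gripper open.
Joint ranges: [-2.81, 2.81], [-0.39, 2.02], [-1.27, 1.25], [0.06, 2.57], [-1.19, 4.33], [0.19, 2], [-2.82, 2.82]. Speed limits (rad/s): [1.89, 1.89, 2.39, 2.39, 3.01, 3.01, 3.01].

INTERFACE

Orientations are given as a 3x3 rotation matrix whose columns are the frame's x, y, z axes.
In Python, from workcell import goto, movel, movej, command_gripper, wait, ik, read_camera, IKError, job_done, trace, mark_of, get_clock, get_joint_positions, get_joint_velocities, get_effort, get_position, get_tcp_rot, get_contact_force, get_moment, get_grip_width, get_grasp_force gives the robot as it stands. Calls block until the motion is done:
- goto(position, orientation): joint-space move of the TCP to a pose.
- movel(position, orientation=None, feed=0.15): straight line of the TCP; orientation=None keeps the orientation; feed is the mean speed in m/s.
- movej(angles): joint-space move.
- command_gripper(opening, squeeze=None): finger opening in m; squeeze is the grip in N (None keeps the last); returns when the fingers have stopped.
- wait(seconds).
- ik(position, orientation): joint angles nearest the present ones, or None.
- read_camera(name): name is "scene" or "top" or "wrist"; returns a dict with "pixels" (384x512x3 uint8, red, green, blue), "z_map" (384x512 float32, m along the optical axis (not along the pixel's ray), 0 where there is no reading), "camera_matrix" (3x3 intrinsics, pixels), "view" (4x4, takes a point from world to camera coordinates). Camera axes: x right, y up, looking along -z (the intrinsics and any distortion apply to the point x, -y, -z); pixel columns grow to the right and rows downward; lengths in m; the calibration is good to about 2 mm. A picture is of the moment at which its call begins.
A pose or a line that the arm cannot do raises IKError and nothing moves.
- job_done(): hands the job in; it is judged then, once.
Trained networks look in the newest picture that a camera, given by its name, has taken for a name from the list of things; names that differ only in an ending like _2 or _b are one class to them, and where a whole thing is asked for, a point or a joint stands for the part that bears it (a point fixed in the world has none). Each returns a list of dicts, best first, with "score" (0 to 1); they miss things now and then, are a little off and sometimes report something else, mostly with a low value. They report only what shows in the picture. A call takes as long as a camera call. They do not tell look-alikes from the thing itself.
- trace(camera, target): "region" (384x512 bool, what is visible of it).
- mark_of(camera, target): "location" ([x, y, z] in m, in world coordinates, good to about 4 mm: a listed point, or the origin of a listed thing).
Readings, each from a call of its own:
- get_clock(): time.
- get_joint_positions(): joint angles.
- get_joint_velocities(): joint speeds.
- get_effort(): joint torques, N m.
- get_position(): TCP position.
- get_tcp_rot(): TCP orientation.
- get_contact_force(): force on the tool from outside, world axes, zero at the start.
- get_moment(): the same for the moment, N m.
- get_grip_width(): finger opening in m.
- get_grasp_force(): force on a finger pad.
Only numpy, scipy, OpenCV 4.12 (cv2) and the standard library are available. Lean on these libraries where they do the work, as an engineer would, in place of code of your own. Each camera call takes 0.05 s, during which the arm holds its last target. There are 200 camera calls.

## Working session

There is one attempt and no reset: what is moved stays moved. The work goes in short steps, each a Python script; the robot and the scene stay as the last script left them, time stands still between calls to the robot, and variables do not carry over. Pictures are saved under pics/ and viewed, at most 10 in all, crops included, and the job is handed in when it is done.

```bash
mkdir -p pics; ls; cat > h.py <<'E'
import numpy as np, cv2
from workcell import *
def px2w(c,u,v,z=None):
    K=c["camera_matrix"];T=np.linalg.inv(c["view"])
    d=c["z_map"][int(v),int(u)] if z is None else z
    x=(u-K[0,2])/K[0,0]*d;y=(v-K[1,2])/K[1,1]*d
    return (T@[x,-y,-d,1])[:3]
def w2px(c,p):
    q=c["view"]@np.r_[p,1];K=c["camera_matrix"]
    return K[0,0]*q[0]/-q[2]+K[0,2],K[1,1]*-q[1]/-q[2]+K[1,2]
E
python3 - <<'E'
from h import *
ims=[]
for n in["scene","top"]:
    c=read_camera(n);cv2.imwrite(f"pics/{n}0.png",cv2.cvtColor(c["pixels"],cv2.COLOR_RGB2BGR))
    for t in["stylus","stylus_tip","stylus_grip","nozzle_key","filter_key","tool_bin","doser","reset_port","prime_port","mill_1","spoon_1","mug_1","glass_8"]:
        for m in mark_of(n,t)[:4]: 
            print(n,t,round(m["score"],2),np.round(m["location"],3),np.round(w2px(c,m["location"])))
print(get_clock())
E
```

```text
pics
scene stylus 0.66 [ 0.415 -0.027 -0.001] [244. 262.]
scene stylus 0.56 [ 0.354 -0.004 -0.001] [217. 270.]
scene stylus_tip 0.79 [ 0.354 -0.008  0.001] [218. 271.]
scene stylus_tip 0.7 [ 0.42  -0.03  -0.001] [246. 262.]
scene stylus_grip 0.97 [ 0.354 -0.006  0.142] [212. 224.]
scene stylus_grip 0.68 [0.481 0.189 0.103] [207. 178.]
scene stylus_grip 0.61 [ 0.419 -0.03   0.068] [245. 241.]
scene stylus_grip 0.23 [ 0.704 -0.199 -0.001] [376. 240.]
scene tool_bin 0.92 [0.483 0.184 0.004] [212. 208.]
scene doser 0.8 [ 0.559 -0.032  0.002] [287. 234.]
scene doser 0.56 [ 0.673  0.276 -0.003] [243. 170.]
scene reset_port 0.63 [0.57  0.011 0.078] [279. 201.]
scene prime_port 0.6 [ 0.547 -0.075  0.08 ] [298. 221.]
scene mill_1 0.8 [ 0.67   0.274 -0.001] [242. 170.]
scene spoon_1 0.49 [0.64  0.149 0.   ] [262. 191.]
scene mug_1 0.74 [ 0.728  0.137 -0.   ] [286. 181.]
scene glass_8 0.9 [ 0.705 -0.201  0.002] [377. 239.]
top stylus 0.55 [ 0.354 -0.009  0.001] [268. 263.]
top stylus 0.47 [0.479 0.186 0.007] [196. 215.]
top stylus 0.38 [ 0.421 -0.034  0.003] [278. 238.]
top stylus_grip 0.76 [ 0.352 -0.001  0.146] [267. 264.]
top stylus_grip 0.55 [0.483 0.189 0.11 ] [190. 209.]
top stylus_grip 0.43 [ 0.42  -0.034  0.07 ] [279. 237.]
top filter_key 0.5 [0.497 0.135 0.006] [215. 208.]
top filter_key 0.44 [ 0.724  0.139 -0.004] [216. 127.]
top tool_bin 0.6 [0.482 0.186 0.002] [196. 214.]
top doser 0.89 [ 0.559 -0.037 -0.002] [280. 187.]
top reset_port 0.62 [0.57  0.01  0.081] [263. 177.]
top reset_port 0.37 [0.48  0.185 0.004] [196. 215.]
top prime_port 0.77 [ 0.549 -0.072  0.078] [295. 186.]
top prime_port 0.26 [0.638 0.145 0.001] [213. 157.]
top mill_1 0.7 [ 0.703 -0.199 -0.004] [339. 136.]
top mill_1 0.62 [ 0.674  0.277 -0.004] [165. 144.]
top spoon_1 0.77 [ 0.641  0.149 -0.001] [212. 156.]
top mug_1 0.95 [ 0.726  0.137 -0.   ] [217. 126.]
top glass_8 0.73 [ 0.703 -0.2   -0.002] [339. 136.]
1.4
```

```bash
python3 - <<'E'
import cv2,numpy as np
a=cv2.imread("pics/scene0.png");b=cv2.imread("pics/top0.png")
cv2.imwrite("pics/s1.png",cv2.resize(a[130:310,150:410],None,fx=3,fy=3))
cv2.imwrite("pics/t1.png",cv2.resize(b[90:290,140:390],None,fx=3,fy=3))
E
```

```text
(no output)
```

View pics/s1.png

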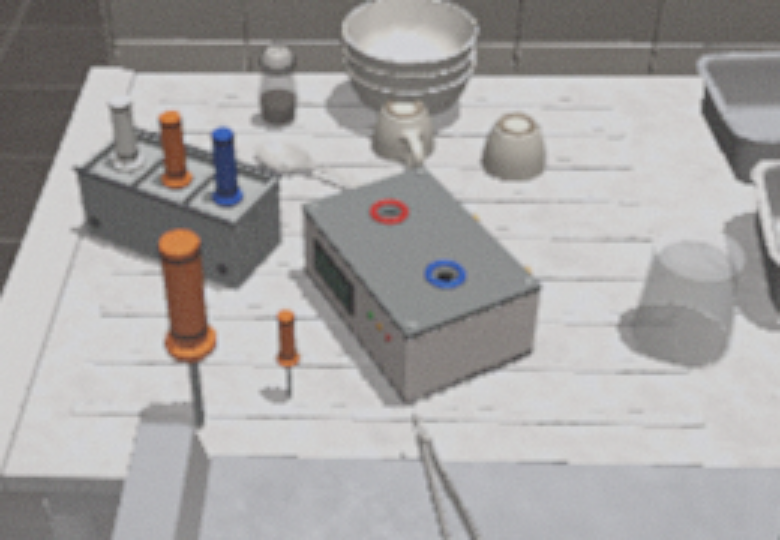

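View pics/t1.png

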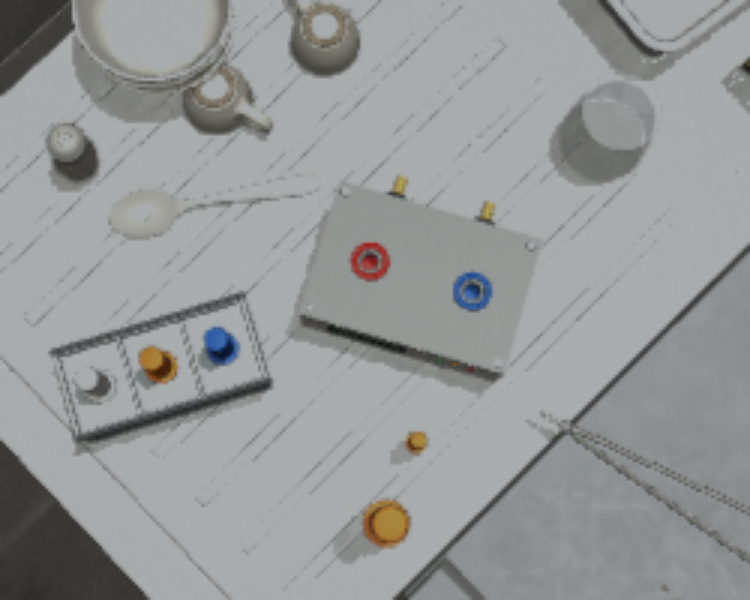

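Three things could be taken for the stylus: the big orange one at scene px (212,224), the small orange one at (245,241), and the middle-sized one in the bin's middle compartment at (207,178). I choose the bin one. The red ring is at about scene (279,201) and top (263,177), and the blue ring at about top (297,187). Next I look from above with the wrist camera.

```bash
cat >> h.py <<'E'
def Rdown(d):
    y=np.r_[d/np.linalg.norm(d),0];z=np.array([0,0,-1.]);return np.c_[np.cross(y,z),y,z]
def best(p,d):
    q=[(ik(p,Rdown(s*d)),s) for s in(1,-1)]
    q=[(abs(a[6]),s) for a,s in q if a is not None];return Rdown(min(q)[1]*d)
E
python3 - <<'E'
from h import *
d=np.array([0.96,0.28])
p=[0.45,0.17,0.30];R=best(p,d);goto(p,R);print(get_clock(),get_joint_positions().round(2) if hasattr(get_joint_positions(),'round') else get_joint_positions());print(R.round(2))
c=read_camera("wrist");np.savez("w1.npz",**c);cv2.imwrite("pics/w1.png",cv2.cvtColor(c["pixels"],cv2.COLOR_RGB2BGR))
for t in["stylus_tip","stylus_grip","filter_key","nozzle_key","tool_bin","reset_port","prime_port"]:
    for m in mark_of("wrist",t)[:3]: print(t,round(m["score"],2),np.round(m["location"],3),np.round(w2px(c,m["location"])))
E
```

```text
3.3 [-0.88  0.09  0.49  1.88 -0.04  1.19 -0.09]
[[-0.28  0.96  0.  ]
 [ 0.96  0.28  0.  ]
 [ 0.    0.   -1.  ]]
stylus_grip 0.87 [0.481 0.185 0.108] [281. 177.]
filter_key 0.68 [0.498 0.132 0.006] [276. 200.]
nozzle_key 0.56 [0.462 0.234 0.004] [273. 132.]
tool_bin 0.62 [0.479 0.187 0.001] [274. 164.]
reset_port 0.77 [0.57  0.009 0.075] [300. 299.]
prime_port 0.91 [ 0.542 -0.079  0.082] [266. 345.]
```

View pics/w1.png

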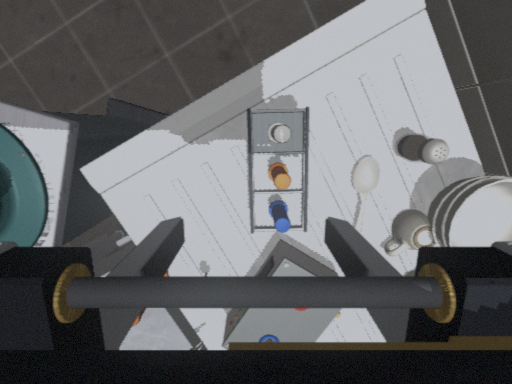

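The wrist picture shows the stylus in the middle compartment (281,177), white at (280,132), blue at (280,215), and the bin lined up with the image. I check the choice in a close crop and measure the handle from depth and from two views.

```bash
cat >> h.py <<'E'
def pts(c,mask):
    v,u=np.nonzero(mask&(c["z_map"]>0));K=c["camera_matrix"];d=c["z_map"][v,u]
    P=np.c_[(u-K[0,2])/K[0,0]*d,-(v-K[1,2])/K[1,1]*d,-d,np.ones(len(d))]
    return (P@np.linalg.inv(c["view"]).T)[:,:3]
def hue(c,name):
    h,s,v=cv2.split(cv2.cvtColor(c["pixels"],cv2.COLOR_RGB2HSV))
    m={"orange":(h>7)&(h<22),"red":(h<5)|(h>174),"blue":(h>105)&(h<125)}[name]
    return m&(s>140)&(v>60)
def near(P,q,r): return P[np.hypot(*(P[:,:2]-q).T)<r]
E
python3 - <<'E'
from h import *
def top(c,n):
    P=near(pts(c,hue(c,"orange")),[.481,.187],.04)
    t=np.percentile(P[:,2],97);Q=P[P[:,2]>t-.006]
    print(n,"handle top",t.round(4),"ctr top",((Q.min(0)+Q.max(0))/2).round(4),Q.mean(0).round(4),len(Q))
def ring(c,n):
    for col,q in(("red",[.57,.01]),("blue",[.546,-.075])):
        P=near(pts(c,hue(c,col)),q,.03);P=P[P[:,2]>.07]
        if len(P)>5: print(n,col,((P.min(0)+P.max(0))/2).round(4),P.mean(0).round(4),len(P))
for n in("scene","top"):
    c=read_camera(n);top(c,n);ring(c,n)
c=read_camera("wrist");top(c,"w1");ring(c,"w1")
R=get_tcp_rot();p=np.array([.481,.187,.235])
goto(p-0.075*R[:,0]+[0,0,.03],R)
c=read_camera("wrist");top(c,"w2")
for m in mark_of("wrist","stylus_grip")[:2]: print(m["score"],np.round(m["location"],3))
u,v=map(int,w2px(c,[.481,.187,.12]));print(u,v)
cr=c["pixels"][max(0,v-75):v+75,max(0,u-100):u+100]
cv2.imwrite("pics/w2.png",cv2.cvtColor(cv2.resize(cr,None,fx=3,fy=3),cv2.COLOR_RGB2BGR))
print(get_clock())
E
```

```text
scene handle top 0.1355 ctr top [0.4763 0.1832 0.1336] [0.4769 0.1824 0.1343] 23
scene red [0.5704 0.0089 0.0802] [0.5702 0.0093 0.0811] 35
scene blue [ 0.5446 -0.0758  0.0801] [ 0.5447 -0.077   0.0811] 43Traceback (most recent call last):
  File "<stdin>", line 11, in <module>
  File "<stdin>", line 4, in top
    return _quantile_unchecked(
        a, q, axis, out, overwrite_input, method, keepdims, weights)
    return _ureduce(a,
                    func=_quantile_ureduce_func,
    ...<5 lines>...
                    overwrite_input=overwrite_input,
                    method=method)
    r = func(a, **kwargs)
    result = _quantile(arr,
                       quantiles=q,
    ...<2 lines>...
                       out=out,
                       weights=wgt)
    slices_having_nans = np.isnan(arr[-1, ...])
                                  ~~~^^^^^^^^^
IndexError: index -1 is out of bounds for axis 0 with size 0
```

```bash
python3 - <<'E'
from h import *
def top(c,n):
    P=near(pts(c,hue(c,"orange")),[.481,.187],.04)
    if len(P)<5: print(n,"none");return
    t=np.percentile(P[:,2],97);Q=P[P[:,2]>t-.006]
    print(n,"handle top",t.round(4),"ctr top",((Q.min(0)+Q.max(0))/2).round(4),Q.mean(0).round(4),len(Q))
c=read_camera("wrist");top(c,"w1")
R=get_tcp_rot();p=np.array([.481,.187,.265])
goto(p-0.075*R[:,0],R)
c=read_camera("wrist");top(c,"w2")
for m in mark_of("wrist","stylus_grip")[:2]: print(m["score"],np.round(m["location"],3))
u,v=map(int,w2px(c,[.481,.187,.12]));print(u,v)
cr=c["pixels"][max(0,v-75):v+75,max(0,u-100):u+100]
cv2.imwrite("pics/w2.png",cv2.cvtColor(cv2.resize(cr,None,fx=3,fy=3),cv2.COLOR_RGB2BGR))
print(get_clock())
E
```

```text
w1 handle top 0.4053 ctr top [0.4811 0.1986 0.4034] [0.4905 0.2012 0.4036] 112
w2 handle top 0.1356 ctr top [0.4797 0.1847 0.1332] [0.4796 0.1848 0.1343] 328
0.75 [0.48  0.19  0.108]
0.65 [ 0.349 -0.008  0.142]
254 117
4.375
```

View pics/w2.png

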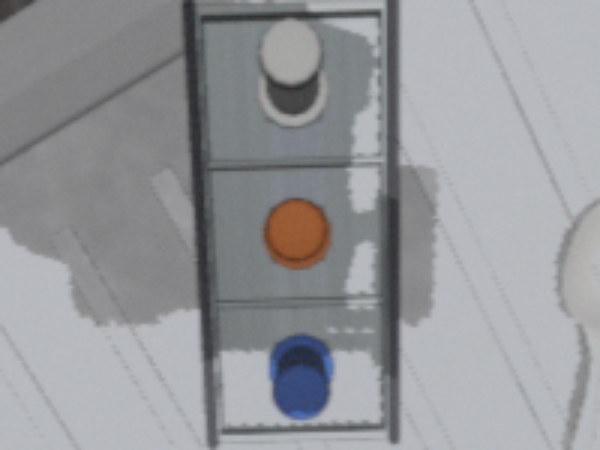

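The crop confirms it: an orange handle in the middle compartment at w2 px ≈(253,119), with white above and blue below. The handle top measures 0.1356 m from two views. Now I grasp and lift.

```bash
python3 - <<'E'
from h import *
R=get_tcp_rot();p=np.array([.480,.1853,.108])
command_gripper(.055,30)
goto(p+[0,0,.06],R);movel(p,feed=.08)
command_gripper(0.0,30);print(get_grip_width(),get_grasp_force(),get_clock())
f0=get_contact_force()
movel(p+[0,0,.11],feed=.12);print(get_grip_width(),get_grasp_force(),get_clock(),get_contact_force())
# over to the port, standing off so that scene camera sees it
t=np.array([.5703,.0091,.23])
movel(t,feed=.15);print(get_position(),get_clock())
for n in("scene","top","wrist"):
    c=read_camera(n);np.savez(f"{n}2.npz",**c);cv2.imwrite(f"pics/{n}2.png",cv2.cvtColor(c["pixels"],cv2.COLOR_RGB2BGR))
    for k in("stylus_tip","stylus_grip","reset_port"):
        for m in mark_of(n,k)[:3]: print(n,k,round(m["score"],2),np.round(m["location"],4),np.round(w2px(c,m["location"])))
a=cv2.imread("pics/scene2.png")[130:280,190:390]
cv2.imwrite("pics/s2.png",cv2.resize(a,None,fx=4,fy=4))
E
```

```text
0.01943201494791092 29.999735355377197 7.2417
0.019898003364218073 29.999442994594574 8.3083 [ 0.41056784  0.18595621 -0.63577144]
[0.57011364 0.00990449 0.22993459] 9.7833
scene stylus_tip 0.97 [ 3.536e-01 -6.800e-03  2.000e-04] [218. 271.]
scene stylus_tip 0.56 [ 0.4195 -0.0308 -0.0008] [246. 262.]
scene stylus_tip 0.54 [0.5715 0.0091 0.1312] [280. 184.]
scene stylus_grip 0.76 [ 0.3556 -0.0069  0.143 ] [213. 224.]
scene stylus_grip 0.74 [ 0.5462 -0.0748  0.0786] [298. 221.]
scene stylus_grip 0.53 [ 0.4186 -0.0318  0.0695] [245. 241.]
scene reset_port 0.85 [0.5701 0.0127 0.0809] [279. 200.]
scene reset_port 0.33 [ 0.5476 -0.0766  0.0781] [299. 221.]
top stylus_grip 0.47 [0.4614 0.237  0.0037] [177. 221.]
wrist stylus_tip 0.91 [0.5685 0.007  0.1301] [252. 201.]
wrist stylus_tip 0.76 [ 0.4199 -0.0304  0.0009] [142. 173.]
wrist stylus_tip 0.69 [ 3.514e-01 -8.500e-03  3.000e-04] [ 95. 143.]
wrist stylus_grip 0.85 [0.5713 0.0099 0.2327] [257. 242.]
wrist stylus_grip 0.85 [ 0.349  -0.0041  0.1447] [  0. 148.]
wrist stylus_grip 0.8 [ 0.4175 -0.0283  0.069 ] [117. 180.]
wrist reset_port 0.59 [0.5674 0.008  0.075 ] [252. 187.]
wrist reset_port 0.27 [ 6.390e-01  1.495e-01 -2.000e-04] [336.  88.]
```

View pics/s2.png

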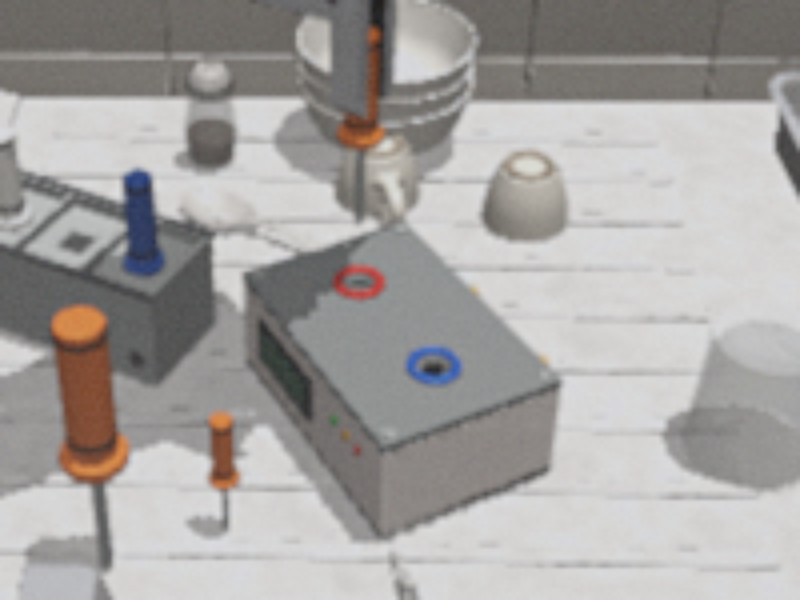

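View pics/wrist2.png

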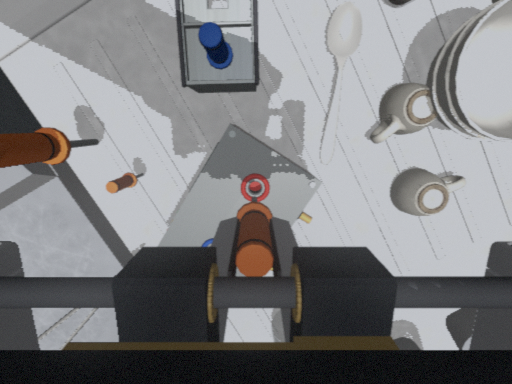

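The stylus hangs upright, with the tip at scene px (280,184) above the red ring at (279,201); the bin's middle compartment is empty. I lower it to just above the ring and measure tip against ring.

```bash
python3 - <<'E'
from h import *
def ray(c,u,v,z):
    a=px2w(c,u,v,.1);b=px2w(c,u,v,1.);return a+(b-a)*(z-a[2])/(b[2]-a[2])
def ringc(c,n):
    m=hue(c,"red").astype(np.uint8);u,v=map(int,w2px(c,[.570,.010,.083]))
    w=np.zeros_like(m);w[v-22:v+22,u-22:u+22]=1;m*=w
    cs,_=cv2.findContours(m,cv2.RETR_EXTERNAL,cv2.CHAIN_APPROX_NONE);k=max(cs,key=cv2.contourArea)
    W=np.array([ray(c,x,y,.0815)[:2] for (x,y) in k[:,0]])
    (x,y),r=cv2.minEnclosingCircle((W*1e3).astype(np.float32));print(n,"ring",round(x/1e3,4),round(y/1e3,4),"r mm",round(r,1))
for n in("scene","wrist"): ringc(dict(np.load(f"{n}2.npz")),n)
p=np.array([.5703,.0095,.196]);movel(p,feed=.08);print(get_position(),get_clock())
ims=[]
for n in("scene","wrist"):
    c=read_camera(n);np.savez(f"{n}3.npz",**c)
    if n=="scene":ringc(c,n)
    for m in mark_of(n,"stylus_tip")[:3]: print(n,round(m["score"],2),np.round(m["location"],4),np.round(w2px(c,m["location"]),1))
    u,v=map(int,w2px(c,[.570,.0095,.09]))
    ims.append(cv2.resize(c["pixels"][v-32:v+32,u-32:u+32],(390,390),interpolation=cv2.INTER_NEAREST));print(u,v)
cv2.imwrite("pics/m3.png",cv2.cvtColor(np.hstack(ims),cv2.COLOR_RGB2BGR))
E
```

```text
scene ring 0.5697 0.0094 r mm 14.9
wrist ring 0.5704 0.0101 r mm 15.2
[0.5702692  0.0093817  0.19581301] 10.9583
scene ring 0.5695 0.0087 r mm 14.6
scene 0.94 [ 0.3513 -0.0075  0.001 ] [217.1 271. ]
scene 0.76 [0.5724 0.0078 0.0942] [280.7 195.8]
scene 0.54 [ 4.241e-01 -2.810e-02 -4.000e-04] [246.7 260.2]
279 197
wrist 0.91 [0.5698 0.007  0.0965] [252.9 201.5]
wrist 0.83 [ 0.4168 -0.0331  0.0016] [128.  178.7]
wrist 0.66 [ 0.3514 -0.0056  0.0008] [ 79.7 142.8]
253 197
```

View pics/m3.png

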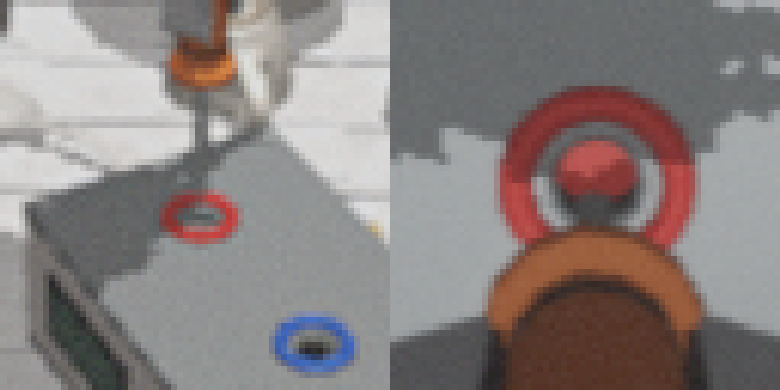

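In the left half the pin, x≈203, is centred over the ring, x≈200; in the wrist view pin and ring are lined up at ≈595. I descend in small steps, watching the force.

```bash
cat > d.py <<'E'
from h import *
import sys
xy=[float(sys.argv[1]),float(sys.argv[2])];z=get_position()[2];zend=float(sys.argv[3]);fmax=float(sys.argv[4]);step=float(sys.argv[5])
movel([*xy,z]);wait(.2);f0=np.array(get_contact_force());print("f0",f0.round(2))
while z>zend+1e-6:
    z=max(z-step,zend);movel([*xy,z],feed=.03);wait(.05)
    f=np.array(get_contact_force())-f0;print(round(z,4),f.round(2))
    if abs(f[2])>fmax or np.hypot(f[0],f[1])>6: print("stop");break
print(get_position(),get_grip_width(),get_clock())
E
python3 d.py .570 .0105 .163 2 .004
```

```text
f0 [ 0.67  0.7  -1.03]
0.1924 [-0.95 -1.51 -0.23]
0.1884 [ 0.08 -1.03  0.4 ]
0.1844 [-1.37 -1.14  0.46]
0.1804 [-1.35 -1.26 -0.4 ]
0.1764 [-0.55 -0.04  0.55]
0.1724 [-0.79 -0.83  1.1 ]
0.1684 [-1.38 -0.17  0.37]
0.1644 [-0.66 -0.71  1.35]
0.163 [ 0.01 -1.3  -0.76]
[0.56997737 0.01049245 0.16298   ] 0.019370622326353743 14.575
```

The tip is through the hole without contact. Now I press.

```bash
python3 d.py .570 .0105 .149 4.9 .001; python3 - <<'E'
from h import *
F=[]
for _ in range(15): F.append(get_contact_force());wait(.05)
print(np.mean(F,0).round(2),get_position(),get_grasp_force(),get_clock())
c=read_camera("scene");u,v=map(int,w2px(c,[.570,.0095,.09]))
print([(round(m["score"],2),np.round(m["location"],4)) for m in mark_of("scene","stylus_grip")[:4]])
a=c["pixels"][v-45:v+30,u-50:u+50];cv2.imwrite("pics/p4.png",cv2.cvtColor(cv2.resize(a,None,fx=6,fy=6),cv2.COLOR_RGB2BGR))
E
```

```text
f0 [-0.84  0.17 -1.23]
0.162 [ 0.84 -0.16  1.53]
0.161 [ 0.47 -0.11  0.61]
0.16 [ 1.67 -0.27  2.32]
0.159 [ 1.29 -0.64  3.08]
0.158 [ 0.97 -0.62  1.88]
0.157 [1.49 0.12 4.  ]
0.156 [1.08 0.44 3.84]
0.155 [0.77 0.05 5.49]
stop
[0.57002264 0.01050188 0.15497553] 0.01949026314467067 17.425
[ 0.84 -0.24  3.1 ] [0.57000271 0.01049948 0.15497153] 30.000661611557007 18.175
[(0.62, array([ 0.3534, -0.0061,  0.1445])), (0.59, array([ 0.4195, -0.032 ,  0.0712])), (0.57, array([0.571 , 0.0116, 0.1479])), (0.2, array([ 6.369e-01,  1.492e-01, -1.000e-04]))]
```

View pics/p4.png

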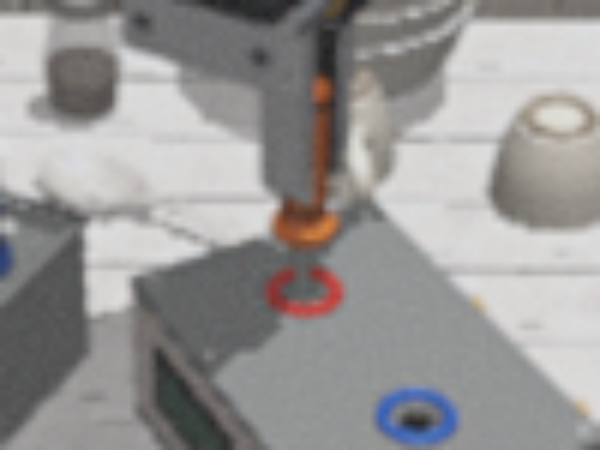

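The pin is in the red ring at crop (300,290). The mean force of about 3.9 N suggests only about half to two thirds of the travel, so I go on to the bottom stop with averaged force.

```bash
python3 - <<'E'
from h import *
def favg(n=12):
    F=[]
    for _ in range(n): F.append(get_contact_force());wait(.02)
    return np.mean(F,0)
z=get_position()[2]
while z>.1475:
    z-=.0007;movel([.570,.0105,z],feed=.02);f=favg();print(round(z,4),f.round(2),get_position()[2].round(4))
    if f[2]>7: break
wait(.3);print(favg(),get_grip_width(),get_grasp_force(),get_position(),get_clock())
E
```

```text
0.1543 [ 0.73 -0.1   3.25] 0.1543
0.1536 [0.86 0.12 3.65] 0.1536
0.1529 [0.96 0.18 4.03] 0.1529
0.1522 [ 0.81 -0.12  3.99] 0.1522
0.1515 [-0.27  0.    9.15] 0.1518
[-0.31281265 -0.03214627  8.98593736] 0.019983649784476247 30.002102851867676 [0.57012961 0.01047048 0.15174908] 21.025
```

The force rise at z≈0.152 marks the bottom stop, so the button is fully down at about 10 N, with a steady grip. I hand in.

```bash
python3 -c "
from workcell import *
print(job_done())"
```

```text
the job is handed in; nothing more can be done
None
```

I handed the job in with the stylus still in the gripper, its pin down through the red-ringed hole and the red button at its bottom stop at about 10 N; the blue-ringed button was not touched, and the verdict was not reported back.

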